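Sort the culture jars onto their colour stands, suspect one last

TASK

Set each of the four round culture jars upright in the middle, on the white spot, of the stand that has the colour of its lid. The red-lidded jar is suspected of mould: leave it alone until the other three (in any order) stand on their stands and are let go, then bring it over last. Keep the jars upright, set them down rather than dropping them, and leave the two square boxes where they are.

Things in the scene. Friction and masses are not known exactly. Their poses are not given: they have to be found in the camera images.
- jar_green: round glass culture jar with a green plantlet inside and a round green lid, standing upright, loose, 130 to 210 g. 90 mm tall: glass 48 mm in diameter from the underside up to 66 mm, then the lid, 52 mm in diameter, from 66 to 90 mm. Origin: centre of the underside; z up the jar
- jar_blue: round glass culture jar with a green plantlet inside and a round blue lid, standing upright, loose, 130 to 210 g. 90 mm tall: glass 48 mm in diameter from the underside up to 66 mm, then the lid, 52 mm in diameter, from 66 to 90 mm. Origin: centre of the underside; z up the jar
- jar_yellow: round glass culture jar with a green plantlet inside and a round yellow lid, standing upright, loose, 130 to 210 g. 90 mm tall: glass 48 mm in diameter from the underside up to 66 mm, then the lid, 52 mm in diameter, from 66 to 90 mm. Origin: centre of the underside; z up the jar
- jar_red: round glass culture jar with a dead brown plantlet (the suspect culture) inside and a round red lid, standing upright, loose, 130 to 210 g. 90 mm tall: glass 48 mm in diameter from the underside up to 66 mm, then the lid, 52 mm in diameter, from 66 to 90 mm. Origin: centre of the underside; z up the jar
- pad_green: round green stand with a white spot in the middle of its top, fixed to the bench: 84 mm in diameter, flat top 14 mm above the bench (bottom rim 88 mm wide); the white spot is 56 mm in diameter, a little larger than a jar. Origin: centre of the underside, on the bench; z up
- pad_blue: round blue stand with a white spot in the middle of its top, fixed to the bench: 84 mm in diameter, flat top 14 mm above the bench (bottom rim 88 mm wide); the white spot is 56 mm in diameter, a little larger than a jar. Origin: centre of the underside, on the bench; z up
- pad_yellow: round yellow stand with a white spot in the middle of its top, fixed to the bench: 84 mm in diameter, flat top 14 mm above the bench (bottom rim 88 mm wide); the white spot is 56 mm in diameter, a little larger than a jar. Origin: centre of the underside, on the bench; z up
- pad_red: round red stand with a white spot in the middle of its top, fixed to the bench: 84 mm in diameter, flat top 14 mm above the bench (bottom rim 88 mm wide); the white spot is 56 mm in diameter, a little larger than a jar. Origin: centre of the underside, on the bench; z up
- box_blue: SQUARE clear culture box with a square blue lid, loose, about 220 g, not to be moved: 60 x 60 mm at the lid, 80 mm tall, any yaw. Origin: centre of the underside; z up
- box_red: SQUARE clear culture box with a square red lid, loose, about 220 g, not to be moved: 60 x 60 mm at the lid, 80 mm tall, any yaw. Origin: centre of the underside; z up

How it is judged:
By the outcome, as a careful person would: the job done as asked, in the order asked, and still so for the second after the job is handed in, with the robot touching nothing.
It also fails if it takes over 122 s, if anything falls off the work surface, if the arm or the gripper's body presses on something with over 40 N, if the wrist force passes 120 N, or if a joint passes its speed limit or range.

ROBOT

A 6-joint arm with a two-finger parallel gripper is mounted at the origin on the work surface. World frame = base frame: x ahead of the robot, y to its left, z up, the work surface at z = 0. Lengths are in mm, angles in rad, forces in N, time in s.
With the tool pointing down it reaches from about 350 to 975 mm from the base axis. Payload 7.1 kg.
Tool frame: the origin (TCP) lies at the very end of the fingers, on their centre line; the grasp point (between the pads) lies 19 mm behind it; z points along the fingers, y is the direction in which the jaws open and shut (so a half turn about z gives the same grasp; the last joint's range is limited). The gripper opens to 88 mm and grips with 3 to 60 N. Pads are 20 mm wide; open, the fingers measure 115 mm over their backs; the gripper's body (75 mm by 178 mm) begins 61 mm behind the grasp point.
Start: joints at [1.101, 0.423, 1.63, -0, 1.089, -0.019], TCP at [272.271, 562.56, 222.675] pointing down, gripper open.
Joint ranges: [-3, 3], [-0.9, 2.11], [0.09, 2.58], [-1.31, 4.45], [0.11, 2.69], [-2.54, 2.54]. Speed limits (rad/s): [2.39, 2.39, 3.01, 3.14, 3.14, 3.14].

INTERFACE

Orientations are given as a rotation vector (axis times angle).
In Python, from workcell import readout, imaging, close_job gives the robot as it stands.
- The arm moves only by the tool carry_out, never from a script. Its argument "rows" is a list of rows, each a list of 3 entries, a list of its own where there are three numbers: the shift along the tool's x, y, z in m, then the turn, a rotation vector about the tool's x, y, z in rad, then the closure, from 0 (fully open) to 1 (shut). In form: [[[dx, dy, dz], [wx, wy, wz], hand], ...]. A call has 1 to 12 rows; each row shifts and turns the commanded pose from where the row before left it, along the tool's axes as they then stand; what a row does not reach is not made up. A row lasts 1/12 s, in which the tool goes at most 41.7 mm and 7.16 degrees, less where a joint would pass 70% of its speed; a pose out of reach is approached as far as the arm can. A call with a gripper value outside its range is refused whole. The fingers move at their own pace and stop on an object; the grip force is fixed at half the most. Time passes only in rows, so rows that do not move let the fingers close. It gives the time, the measured TCP pose, the force and the opening at its end, in the units of the state.
- readout.get_obs(): the state, without advancing time (a new reading comes with each control period).
- imaging.get_image(name): name is "side" or "top"; returns the picture (400x640x3 uint8, red, green, blue); there is no depth.
- imaging.camera_params(name): a dict with "fx", "fy", "cx", "cy" (pixels), "rvec" (rotation vector, rad) and "tvec" (3), from world to camera coordinates, as OpenCV has them. Camera axes: x right, y down, z forward; pixel columns grow to the right and rows downward; lengths in mm; the calibration is good to about 2 mm. A picture is of the moment at which its call begins. camera_params takes no time and is no camera call.
- close_job(): hands the job in, once; it reports no verdict.
The state is a dict: "t": time; "qpos": joint angles; "qvel": joint speeds; "joint_torque": joint torques, N m; "ee_pos": TCP position; "orientation": TCP orientation; "ft_force": force on the tool from outside, world axes, zero at the start; "moment": the same for the moment, N m; "width": finger opening in mm.
Only numpy, scipy, OpenCV 4.12 (cv2) and the standard library are available. Lean on these libraries where they do the work, as an engineer would, in place of code of your own. Each camera call takes 0.05 s, during which the arm holds its last target.

## Working session

There is one attempt and no reset: what is moved stays moved. The work goes in short steps, Python scripts to look and compute and a tool call to move; the robot and the scene stay as the last step left them, time stands still between calls to the robot, and variables do not carry over. Pictures are saved under pics/ and viewed, and the job is handed in when it is done.

Besides the shell and the picture viewer there is one more tool, called by a JSON object that holds its "name" and its "arguments". carry_out: Moves the arm, as the interface text tells. Its arguments: {"type":"object","properties":{"rows":{"type":"array","items":{"type":"array"}}},"required":["rows"]}

```bash
ls; mkdir -p pics; python3 - <<'E'
from workcell import readout, imaging
import cv2
print(readout.get_obs())
for n in("side","top"):
    print(n,imaging.camera_params(n))
    cv2.imwrite(f"pics/{n}0.png",imaging.get_image(n)[:,:,::-1])
E
```

```text
pics
{'t': 0.0, 'qpos': array([ 1.10097971e+00,  4.23834570e-01,  1.63066539e+00,  3.92816708e-05,
        1.08855978e+00, -1.89901355e-02]), 'qvel': array([ 7.63733679e-04, -1.38382403e-03,  1.14454385e-03,  1.35712478e-03,
        9.46099580e-04,  4.10871333e-05]), 'joint_torque': array([ 3.84100604e-04, -5.44632483e+01, -2.73655468e+01,  6.44519599e-02,
        2.31462240e-02, -9.16956265e-05]), 'ee_pos': array([272.03941577, 562.09913267, 221.91526228]), 'orientation': array([-7.02115621e-01, -3.06173001e+00,  2.22251173e-03]), 'ft_force': array([ 0.40213263, -0.26525592,  0.33778211]), 'moment': array([ 0.0330626 , -0.02265615, -0.02339967]), 'width': 87.92198731163556}
side {'fx': 458.25298916736773, 'fy': 458.25298916736773, 'cx': 318.09933183939063, 'cy': 195.2250188605829, 'rvec': array([ 2.27031934, -0.64523162,  0.2442116 ]), 'tvec': array([-456.78253468,  249.28714496,  802.78659925])}
top {'fx': 397.91839276599757, 'fy': 397.91839276599757, 'cx': 316.1201351724788, 'cy': 193.78100757040994, 'rvec': array([ 2.12443086, -2.18486412,  0.06208647]), 'tvec': array([ 57.40662758, 573.04021462, 851.05083916])}
```

View pics/side0.png

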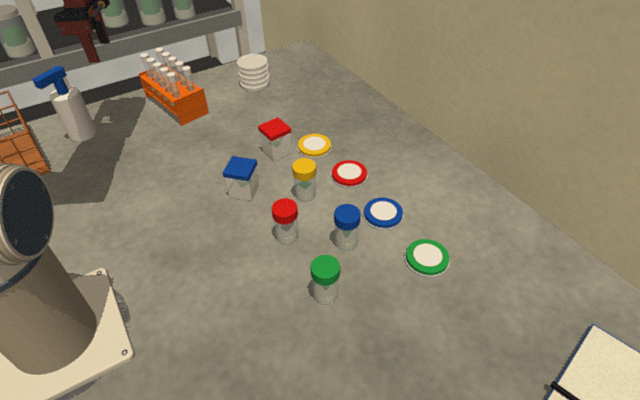

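View pics/top0.png

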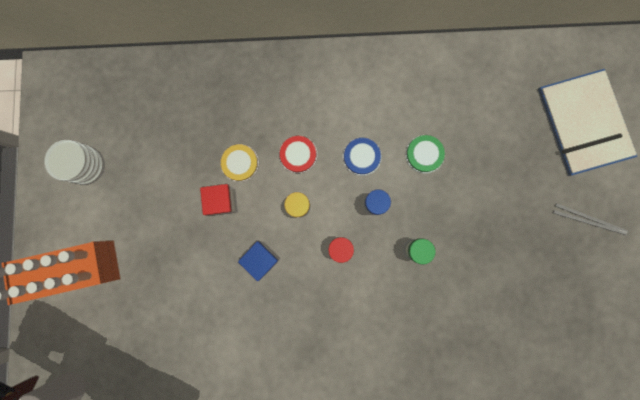

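```bash
cat > h.py <<'E'
import cv2,numpy as np
from workcell import readout, imaging
def cam(n):
    p=imaging.camera_params(n);R=cv2.Rodrigues(p['rvec'])[0];t=np.array(p['tvec'])
    K=np.array([[p['fx'],0,p['cx']],[0,p['fy'],p['cy']],[0,0,1.]])
    return K,R,t
def ray(n,uv):
    K,R,t=cam(n);return -R.T@t, R.T@np.linalg.solve(K,[uv[0],uv[1],1.])
def plane(n,uv,z):
    o,d=ray(n,uv);return (o+d*(z-o[2])/d[2])
def tri(a,b):
    P=[K@np.c_[R,t] for K,R,t in (cam('side'),cam('top'))]
    X=cv2.triangulatePoints(P[0],P[1],np.array(a,float),np.array(b,float)).ravel();X=X[:3]/X[3]
    e=[]
    for p,u in zip(P,(a,b)):
        q=p@np.r_[X,1];e.append(np.linalg.norm(q[:2]/q[2]-u))
    return X,max(e)
def masks(im):
    h=cv2.cvtColor(im,cv2.COLOR_RGB2HSV);H,S,V=cv2.split(h)
    ok=(S>140)&(V>60)
    return {'red':ok&((H<7)|(H>172)),'yellow':ok&(H>18)&(H<32),'green':ok&(H>55)&(H<85),'blue':ok&(H>100)&(H<125),
            'white':(S<45)&(V>185)}
def blobs(im,roi,amin=60):
    out={}
    for c,m in masks(im).items():
        m=m.astype(np.uint8);k=np.zeros_like(m);x0,y0,x1,y1=roi;k[y0:y1,x0:x1]=1
        n,l,s,ce=cv2.connectedComponentsWithStats(m*k)
        out[c]=[(ce[i].round(1).tolist(),int(s[i,4]),s[i,:4].tolist()) for i in range(1,n) if s[i,4]>amin]
    return out
ROI={'side':(215,100,470,320),'top':(190,120,460,300)}
E
python3 - <<'E'
from h import *
for n in ROI:
    im=cv2.imread(f"pics/{n}0.png")[:,:,::-1].copy()
    for c,b in blobs(im,ROI[n]).items():
        print(n,c)
        for x in b: print('   ',x)
E
```

```text
side red
    ([274.2, 128.6], 473, [258, 117, 33, 24])
    ([349.0, 173.9], 400, [332, 160, 35, 26])
    ([284.2, 210.6], 549, [272, 198, 26, 27])
side yellow
    ([314.0, 146.0], 334, [298, 134, 33, 23])
    ([303.8, 168.9], 452, [292, 158, 24, 23])
side green
    ([426.9, 258.4], 560, [407, 239, 42, 35])
    ([324.8, 269.4], 689, [311, 255, 29, 30])
side blue
    ([239.5, 168.0], 566, [223, 156, 33, 24])
    ([382.7, 213.9], 429, [364, 198, 38, 29])
    ([346.8, 216.6], 543, [334, 204, 26, 26])
side white
    ([313.9, 142.9], 197, [304, 137, 21, 13])
    ([348.8, 170.7], 246, [338, 164, 22, 14])
    ([383.1, 210.4], 334, [371, 202, 26, 18])
    ([427.3, 254.4], 434, [414, 244, 27, 21])
top red
    ([297.4, 153.6], 463, [280, 136, 36, 36])
    ([215.2, 199.3], 783, [201, 184, 30, 31])
    ([340.5, 249.5], 478, [329, 238, 24, 24])
top yellow
    ([238.5, 162.4], 436, [221, 145, 36, 35])
    ([296.5, 204.4], 454, [285, 193, 24, 24])
top green
top blue
    ([361.2, 155.4], 284, [345, 139, 35, 34])
    ([377.5, 201.3], 377, [366, 191, 24, 23])
    ([257.3, 260.9], 747, [239, 242, 38, 38])
top white
    ([425.9, 152.6], 477, [414, 141, 25, 24])
    ([297.3, 153.1], 438, [286, 142, 24, 23])
    ([362.1, 155.2], 451, [350, 144, 25, 24])
    ([238.1, 161.8], 425, [227, 151, 23, 23])
```

```bash
sed -i "s/ok=(S>140)&(V>60)/ok=(S>110)\&(V>45)/; s/(H>55)&(H<85)/(H>50)\&(H<90)/" h.py
cat >> h.py <<'E'
def hullc(m,uv):
    # convex-hull centroid of the component at bbox containing uv
    n,l,s,ce=cv2.connectedComponentsWithStats(m.astype(np.uint8))
    best=min((i for i in range(1,n) if s[i,4]>60),key=lambda i:np.hypot(*(ce[i]-uv)))
    c,_=cv2.findContours((l==best).astype(np.uint8),cv2.RETR_EXTERNAL,cv2.CHAIN_APPROX_NONE)
    M=cv2.moments(cv2.convexHull(c[0]));return np.array([M['m10']/M['m00'],M['m01']/M['m00']]),s[best,:4].tolist()
SEED={'jar_green':('green',(325,269),(421,251)),'jar_blue':('blue',(347,216),(377,201)),'jar_yellow':('yellow',(304,169),(296,204)),'jar_red':('red',(284,210),(340,249)),
'box_blue':('blue',(239,168),(257,261)),'box_red':('red',(274,128),(215,199)),
'rim_green':('green',(427,258),(426,153)),'rim_blue':('blue',(383,214),(361,155)),'rim_yellow':('yellow',(314,146),(238,162)),'rim_red':('red',(349,174),(297,153)),
'spot_green':('white',(427,254),(426,153)),'spot_blue':('white',(383,210),(362,155)),'spot_yellow':('white',(314,143),(238,162)),'spot_red':('white',(349,171),(297,153))}
ZN={'jar':78,'rim':7,'spot':14,'box':70}
E
python3 - <<'E'
from h import *
im={n:cv2.imread(f"pics/{n}0.png")[:,:,::-1].copy() for n in ROI}
mk={n:masks(im[n]) for n in ROI}
for k,(c,a,b) in SEED.items():
    ua,ba=hullc(mk['side'][c],a);ub,bb=hullc(mk['top'][c],b)
    X,e=tri(ua,ub);z=ZN[k.split('_')[0]]
    print(k,ua.round(1),ub.round(1),bb[2:],X.round(1),round(e,2),'side',plane('side',ua,z)[:2].round(1),'top',plane('top',ub,z)[:2].round(1))
E
```

```text
jar_green [324.9 269.6] [421.6 251. ] [26, 25] [ 445.7 -172.6   75.2] 0.22 side [ 444.4 -174.2] top [ 446.3 -172.2]
jar_blue [346.7 216.6] [377.6 201.6] [24, 24] [549.1 -87.2  74.3] 0.39 side [546.5 -89.8] top [549.5 -87.1]
jar_yellow [303.7 168.8] [296.5 204.3] [26, 25] [549.1  81.5  73.3] 0.07 side [546.5  76.8] top [548.9  81. ]
jar_red [284.3 210.8] [340.6 249.6] [26, 26] [453.   -7.8  74.1] 0.02 side [451.5 -11.2] top [453.1  -7.7]
box_blue [239.6 167.9] [257.5 260.7] [38, 39] [433.8 166.1  68. ] 0.09 side [433.  163.9] top [434.1 165.6]
box_red [274.2 128.6] [215.2 199.1] [31, 31] [565.7 255.2  67.3] 0.01 side [564.2 251.7] top [565.4 254.4]
rim_green [427.1 256.4] [425.4 153. ] [36, 35] [ 661.7 -208.1    3.6] 0.28 side [ 659.1 -209.7] top [ 661.6 -207.6]
rim_blue [382.9 212. ] [361.9 155.5] [35, 36] [660.9 -64.4   3.7] 0.2 side [658.4 -66.6] top [660.7 -64.3]
rim_yellow [314.  144.6] [238.4 162. ] [36, 37] [655.7 219.6   3.5] 0.03 side [653.4 215.8] top [655.1 218.8]
rim_red [348.9 172.5] [297.4 153.4] [36, 36] [671.   82.9   3.3] 0.12 side [668.4  79.6] top [670.5  82.4]
spot_green [427.3 254.3] [425.9 152.6] [25, 24] [ 661.5 -207.6   10. ] 0.26 side [ 658.4 -209.6] top [ 661.2 -207. ]
spot_blue [383.3 210.4] [362.1 155.3] [25, 24] [660.7 -64.6   9. ] 0.03 side [657.5 -68.2] top [659.8 -64.2]
spot_yellow [313.9 143. ] [238.1 161.9] [23, 23] [654.9 219.    9.4] 0.01 side [652.  213.9] top [654.1 217.9]
spot_red [348.7 170.7] [297.4 153.1] [24, 23] [670.3  82.6   9.7] 0.2 side [667.1  78.7] top [669.8  82. ]
```

{"name": "carry_out", "arguments": {"rows": [[[0, 0, 0], [0, 0, 0.1244], 0], [[0, 0, 0], [0, 0, 0.1244], 0], [[0, 0, 0], [0, 0, 0.1244], 0], [[0, 0, 0], [0, 0, 0.1244], 0], [[0, 0, 0], [0, 0, 0.1244], 0], [[0, 0, 0], [0, 0, 0.1244], 0], [[0, 0, 0], [0, 0, 0.1244], 0], [[0, 0, 0], [0, 0, 0.1244], 0], [[0, 0, 0], [0, 0, 0.1244], 0], [[0, 0, 0], [0, 0, 0], 0], [[0, 0, 0], [0, 0, 0], 0]]}}

```text
t: 1.02
ee_pos: [272.2, 562.4, 222.3]
orientation: [2.217, 2.226, -0.001]
ft_force: [-0.1, -0.1, 0.3]
width: 87.8
```

{"name": "carry_out", "arguments": {"rows": [[[-0.02, 0.005, 0], [0, 0, 0.004], 0], [[-0.035, 0.008, 0], [0, 0, 0], 0], [[-0.035, 0.008, 0], [0, 0, 0], 0], [[-0.035, 0.008, 0], [0, 0, 0], 0], [[-0.035, 0.008, 0], [0, 0, 0], 0], [[-0.035, 0.008, 0], [0, 0, 0], 0], [[-0.035, 0.008, 0], [0, 0, 0], 0], [[-0.035, 0.008, 0], [0, 0, 0], 0], [[-0.035, 0.008, 0], [0, 0, 0], 0], [[-0.035, 0.008, 0], [0, 0, 0], 0], [[-0.035, 0.008, 0], [0, 0, 0], 0], [[-0.03, 0.008, 0], [0, 0, 0], 0]]}}

```text
t: 2.02
ee_pos: [363.7, 160.2, 222.7]
orientation: [2.221, 2.222, -0.0]
ft_force: [0.4, 0.4, -0.3]
width: 88.0
```

{"name": "carry_out", "arguments": {"rows": [[[-0.035, 0.008, 0], [0, 0, 0], 0], [[-0.035, 0.008, 0], [0, 0, 0], 0], [[-0.035, 0.008, 0], [0, 0, 0], 0], [[-0.035, 0.008, 0], [0, 0, 0], 0], [[-0.035, 0.008, 0], [0, 0, 0], 0], [[-0.035, 0.008, 0], [0, 0, 0], 0], [[-0.035, 0.008, 0], [0, 0, 0], 0], [[-0.035, 0.008, 0], [0, 0, 0], 0], [[-0.033, 0.008, 0], [0, 0, 0], 0], [[-0.02, 0.005, 0], [0, 0, 0], 0], [[0, 0, 0], [0, 0, 0], 0]]}}

```text
t: 2.93
ee_pos: [440.9, -174.5, 222.9]
orientation: [2.223, 2.217, 0.0]
ft_force: [0.3, -0.3, -0.6]
width: 88.2
```

{"name": "carry_out", "arguments": {"rows": [[[0.002, 0.005, 0.02], [0, 0, 0], 0], [[0, 0, 0.03], [0, 0, 0], 0], [[0, 0, 0.03], [0, 0, 0], 0], [[0, 0, 0.025], [0, 0, 0], 0], [[0, 0, 0], [0, 0, 0], 0], [[0, 0, 0], [0, 0, 0], 0]]}}

```text
t: 3.43
ee_pos: [443.7, -168.0, 117.0]
orientation: [-2.221, -2.218, 0.002]
ft_force: [0.1, 0.0, 0.6]
width: 87.9
```

```bash
python3 - <<'E'
from h import *
for n in("side","top"):
    im=imaging.get_image(n)
    c=(325,250) if n=='side' else (421,251)
    cr=im[max(0,c[1]-75):c[1]+75,c[0]-100:c[0]+100]
    cv2.imwrite(f"pics/{n}1.png",cv2.resize(cr,None,fx=4,fy=4,interpolation=cv2.INTER_CUBIC)[:,:,::-1])
E
```

```text
(no output)
```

View pics/side1.png

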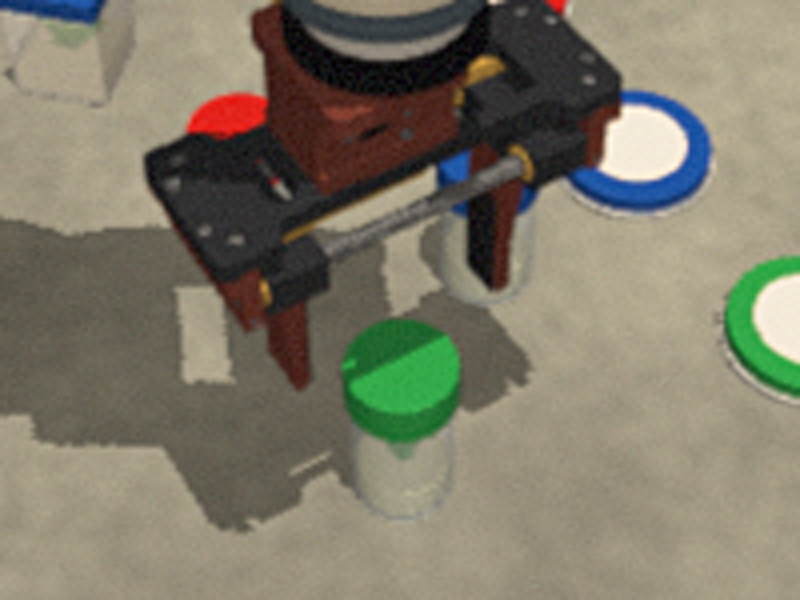

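View pics/top1.png

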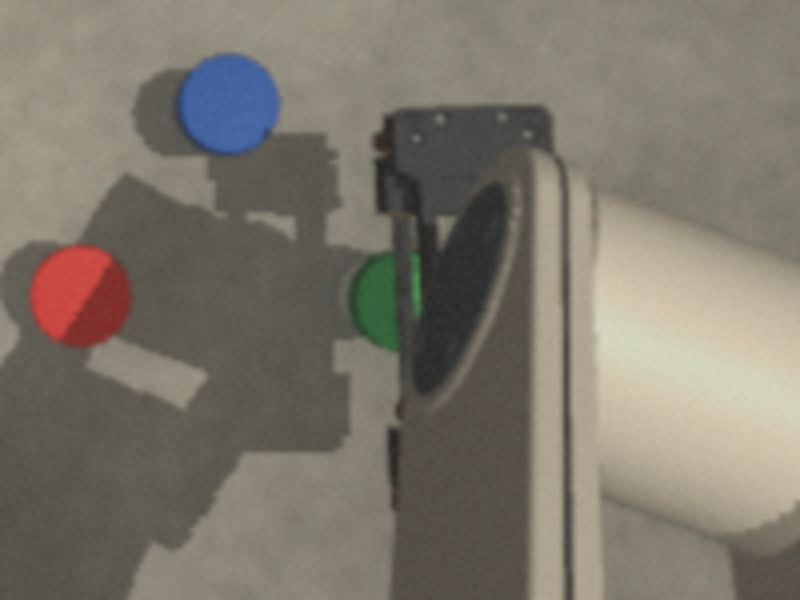

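The gripper straddles the green jar: its fingertips are at side pixels of about (301,272) and (349,247), and the green lid is at (325,270). I'll check how well camera and robot positions agree.

```bash
python3 - <<'E'
from h import *
o=readout.get_obs();print(o['ee_pos'].round(1),o['t'])
print(plane('side',(300.8,271.5),117),plane('side',(349.3,247.2),117),plane('side',(325.05,259.3),117))
K,R,t=cam('side');p=K@(R@o['ee_pos']+t);print(p/p[2])
E
```

```text
[ 445.5 -168.9  118.9] 3.5333
[ 394.13457111 -181.02727051  117.        ] [ 489.75893163 -181.05373222  117.        ] [ 440.93517475 -180.95142372  117.        ]
[323.57774062 252.63347293   1.        ]
```

{"name": "carry_out", "arguments": {"rows": [[[-0.003, 0, 0.01], [0, 0, 0], 0], [[0, 0, 0.02], [0, 0, 0], 0], [[0, 0, 0.02], [0, 0, 0], 0], [[0, 0, 0.01], [0, 0, 0], 0], [[0, 0, 0], [0, 0, 0], 0], [[0, 0, 0], [0, 0, 0], 0], [[0, 0, 0], [0, 0, 0], 0]]}}

```text
t: 4.12
ee_pos: [445.4, -172.3, 58.5]
orientation: [2.224, 2.217, 0.001]
ft_force: [0.8, -0.0, 0.0]
width: 88.1
```

{"name": "carry_out", "arguments": {"rows": [[[0, 0, 0], [0, 0, 0], 1], [[0, 0, 0], [0, 0, 0], 1], [[0, 0, 0], [0, 0, 0], 1], [[0, 0, 0], [0, 0, 0], 1], [[0, 0, 0], [0, 0, 0], 1], [[0, 0, 0], [0, 0, 0], 1], [[0, 0, 0], [0, 0, 0], 1], [[0, 0, 0], [0, 0, 0], 1], [[0, 0, 0], [0, 0, 0], 1], [[0, 0, 0], [0, 0, 0], 1]]}}

```text
t: 4.95
ee_pos: [444.9, -172.1, 57.8]
orientation: [2.225, 2.217, 0.0]
ft_force: [-0.2, -0.0, 2.5]
width: 51.8
```

{"name": "carry_out", "arguments": {"rows": [[[0, 0, -0.01], [0, 0, 0], 1], [[0, 0, -0.02], [0, 0, 0], 1], [[0, 0, -0.02], [0, 0, 0], 1], [[-0.002, 0.01, -0.01], [0, 0, 0], 1], [[-0.003, 0.02, 0], [0, 0, 0], 1], [[-0.005, 0.03, 0], [0, 0, 0], 1], [[-0.005, 0.035, 0], [0, 0, 0], 1], [[-0.005, 0.035, 0], [0, 0, 0], 1], [[-0.005, 0.035, 0], [0, 0, 0], 1], [[-0.005, 0.03, 0], [0, 0, 0], 1], [[-0.005, 0.021, 0], [0, 0, 0], 1], [[0, 0, 0], [0, 0, 0], 1]]}}

```text
t: 5.95
ee_pos: [664.4, -208.5, 118.1]
orientation: [2.223, 2.216, 0.002]
ft_force: [-0.6, -0.4, -1.6]
width: 51.7
```

{"name": "carry_out", "arguments": {"rows": [[[0, 0, 0], [0, 0, 0], 1], [[0, 0, 0], [0, 0, 0], 1], [[0, 0, 0], [0, 0, 0], 1]]}}

```text
t: 6.2
ee_pos: [659.0, -207.5, 117.4]
orientation: [-2.224, -2.216, 0.001]
ft_force: [-0.2, 0.3, -1.9]
width: 51.7
```

```bash
cat > snap.py <<'E'
import sys
from h import *
tag=sys.argv[1];outs=[]
for n,(x0,y0,x1,y1) in {'side':(210,90,470,310),'top':(190,110,460,290)}.items():
    cv2.imwrite(f'pics/{n}{tag}_raw.png',(i:=imaging.get_image(n))[:,:,::-1])
    cr=i[y0:y1,x0:x1];outs.append(cv2.resize(cr,(400,int(400*cr.shape[0]/cr.shape[1])),interpolation=cv2.INTER_CUBIC)[:,:,::-1])
H=max(o.shape[0] for o in outs)
cv2.imwrite(f'pics/both{tag}.png',np.hstack([cv2.copyMakeBorder(o,0,H-o.shape[0],0,0,cv2.BORDER_CONSTANT) for o in outs]))
o=readout.get_obs();print(o['t'],o['ee_pos'].round(1),o['ft_force'].round(1),o['width'].round(1))
E
python3 snap.py 2
```

```text
Traceback (most recent call last):
  File "snap.py", line 9, in <module>
    o=readout.get_obs();print(o['t'],o['ee_pos'].round(1),o['ft_force'].round(1),o['width'].round(1))
                                                                                 ^^^^^^^^^^^^^^^^
AttributeError: 'float' object has no attribute 'round'
```

View pics/both2.png

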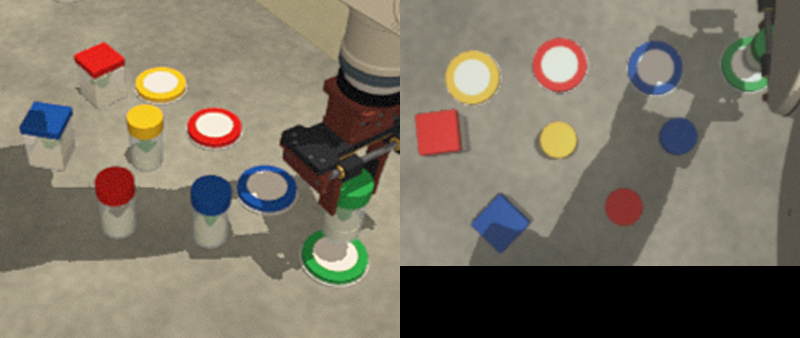

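Lifted level, the jar hangs above the green stand at side-crop (345,195).

```bash
sed -i "s/o\['width'\].round(1)/round(o['width'],1)/" snap.py; python3 -c "
from h import *
o=readout.get_obs();print(o['t'],o['ee_pos'].round(1),o['qvel'].round(3))"
```

```text
6.3 [ 659.5 -207.6  117.8] [-0.     0.001 -0.008  0.001 -0.     0.001]
```

{"name": "carry_out", "arguments": {"rows": [[[0, 0, 0.01], [0, 0, 0], 1], [[0, 0, 0.015], [0, 0, 0], 1], [[0, 0, 0.01], [0, 0, 0], 1], [[0, 0, 0.005], [0, 0, 0], 1], [[0, 0, 0], [0, 0, 0], 1], [[0, 0, 0], [0, 0, 0], 1], [[0, 0, 0], [0, 0, 0], 1]]}}

```text
t: 6.88
ee_pos: [660.9, -207.9, 77.7]
orientation: [2.225, 2.217, 0.0]
ft_force: [-0.2, -0.1, -1.6]
width: 51.6
```

{"name": "carry_out", "arguments": {"rows": [[[0, 0.001, 0.002], [0, 0, 0], 1], [[0, 0, 0.001], [0, 0, 0], 1], [[0, 0, 0.001], [0, 0, 0], 1], [[0, 0, 0], [0, 0, 0], 1], [[0, 0, 0], [0, 0, 0], 1]]}}

```text
t: 7.3
ee_pos: [661.6, -207.8, 73.7]
orientation: [2.225, 2.217, 0.0]
ft_force: [-0.4, -0.1, -1.5]
width: 51.9
```

{"name": "carry_out", "arguments": {"rows": [[[0, 0, 0.001], [0, 0, 0], 1], [[0, 0, 0], [0, 0, 0], 1], [[0, 0, 0], [0, 0, 0], 1]]}}

```text
t: 7.55
ee_pos: [661.5, -207.8, 72.7]
orientation: [-2.225, -2.217, 0.0]
ft_force: [-0.8, -0.0, -2.3]
width: 51.2
```

{"name": "carry_out", "arguments": {"rows": [[[0, 0, 0.001], [0, 0, 0], 1], [[0, 0, 0], [0, 0, 0], 1], [[0, 0, 0], [0, 0, 0], 1]]}}

```text
t: 7.8
ee_pos: [661.7, -207.9, 71.9]
orientation: [2.225, 2.217, 0.0]
ft_force: [0.5, 0.8, -0.9]
width: 51.4
```

{"name": "carry_out", "arguments": {"rows": [[[0, 0, 0.001], [0, 0, 0], 1], [[0, 0, 0], [0, 0, 0], 1], [[0, 0, 0], [0, 0, 0], 1]]}}

```text
t: 8.05
ee_pos: [661.9, -207.9, 71.8]
orientation: [2.225, 2.217, 0.0]
ft_force: [-2.0, -0.0, 6.2]
width: 51.9
```

Contact at 71.8, as computed. Opening partly, then fully, then retreating up.

{"name": "carry_out", "arguments": {"rows": [[[0, 0, 0], [0, 0, 0], 0.3], [[0, 0, 0], [0, 0, 0], 0.3], [[0, 0, 0], [0, 0, 0], 0.2], [[0, 0, 0], [0, 0, 0], 0.1], [[0, 0, 0], [0, 0, 0], 0], [[0, 0, 0], [0, 0, 0], 0], [[0, 0, -0.02], [0, 0, 0], 0], [[0, 0, -0.035], [0, 0, 0], 0], [[0, 0, -0.035], [0, 0, 0], 0], [[0, 0, -0.03], [0, 0, 0], 0]]}}

```text
t: 8.88
ee_pos: [661.7, -207.8, 192.5]
orientation: [2.225, 2.217, 0.0]
ft_force: [-0.0, 0.2, 0.2]
width: 87.6
```

{"name": "carry_out", "arguments": {"rows": [[[0.015, -0.015, 0], [0, 0, 0], 0], [[0.024, -0.022, 0], [0, 0, 0], 0], [[0.024, -0.022, 0], [0, 0, 0], 0], [[0.024, -0.022, 0], [0, 0, 0], 0], [[0.024, -0.022, 0], [0, 0, 0], 0], [[0.0095, -0.009, 0], [0, 0, 0], 0], [[0, 0, 0], [0, 0, 0], 0], [[0, 0, 0], [0, 0, 0], 0], [[0, 0, 0], [0, 0, 0], 0]]}}

```text
t: 9.63
ee_pos: [551.5, -87.8, 191.1]
orientation: [2.224, 2.216, 0.001]
ft_force: [-0.4, -0.2, 0.3]
width: 87.9
```

```bash
python3 snap.py 3; python3 - <<'E'
from h import *
im={n:cv2.imread(f"pics/{n}3_raw.png")[:,:,::-1].copy() for n in ROI}
for n in ROI: print(n,blobs(im[n],ROI[n],40)['green'])
E
```

```text
9.7333 [551.3 -87.9 190.7] [-0.2  0.  -0.6] 87.7
side [([434.6, 227.6], 643, [421, 214, 29, 28]), ([426.1, 261.3], 506, [406, 240, 43, 35])]
top []
```

View pics/both3.png

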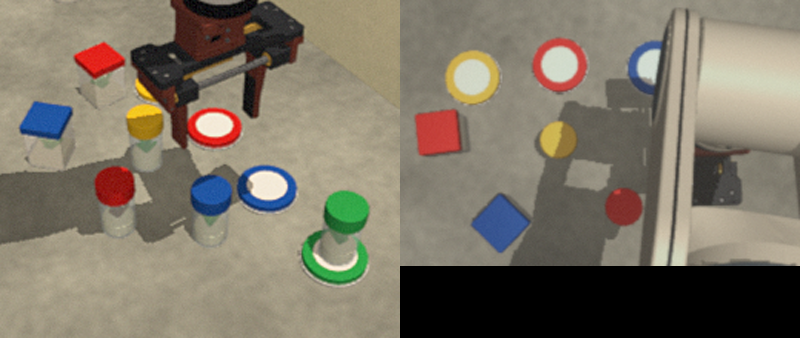

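The green jar stands upright in the middle of its stand (side crop 343,230). Blue is next.

{"name": "carry_out", "arguments": {"rows": [[[0.001, -0.002, 0.015], [0, 0, 0], 0], [[0, 0, 0.03], [0, 0, 0], 0], [[0, 0, 0.035], [0, 0, 0], 0], [[0, 0, 0.03], [0, 0, 0], 0], [[0, 0, 0.015], [0, 0, 0], 0], [[0, 0, 0.008], [0, 0, 0], 0], [[0, 0, 0], [0, 0, 0], 0], [[0, 0, 0], [0, 0, 0], 0], [[0, 0, 0], [0, 0, 0], 0]]}}

```text
t: 10.48
ee_pos: [549.2, -86.4, 58.8]
orientation: [2.225, 2.216, 0.002]
ft_force: [-0.2, 0.1, 0.7]
width: 87.8
```

{"name": "carry_out", "arguments": {"rows": [[[0, 0, 0], [0, 0, 0], 1], [[0, 0, 0], [0, 0, 0], 1], [[0, 0, 0], [0, 0, 0], 1], [[0, 0, 0], [0, 0, 0], 1], [[0, 0, 0], [0, 0, 0], 1], [[0, 0, 0], [0, 0, 0], 1], [[0, 0, 0], [0, 0, 0], 1], [[0, 0, 0], [0, 0, 0], 1], [[0, 0, 0], [0, 0, 0], 1]]}}

```text
t: 11.23
ee_pos: [548.2, -85.9, 57.8]
orientation: [2.225, 2.217, 0.0]
ft_force: [0.1, -0.5, 3.3]
width: 51.3
```

{"name": "carry_out", "arguments": {"rows": [[[0, 0, -0.01], [0, 0, 0], 1], [[0, 0, -0.02], [0, 0, 0], 1], [[0, 0, -0.02], [0, 0, 0], 1], [[0.002, 0.01, -0.01], [0, 0, 0], 1], [[0.004, 0.02, 0], [0, 0, 0], 1], [[0.006, 0.03, 0], [0, 0, 0], 1], [[0.006, 0.03, 0], [0, 0, 0], 1], [[0.0045, 0.02, 0], [0, 0, 0], 1], [[0, 0.002, 0], [0, 0, 0], 1], [[0, 0, 0], [0, 0, 0], 1], [[0, 0, 0], [0, 0, 0], 1], [[0, 0, 0], [0, 0, 0], 1]]}}

```text
t: 12.23
ee_pos: [658.4, -64.0, 117.4]
orientation: [-2.225, -2.216, 0.002]
ft_force: [0.3, -0.3, -2.0]
width: 51.9
```

{"name": "carry_out", "arguments": {"rows": [[[0, 0, 0.01], [0, 0, 0], 1], [[0, 0, 0.015], [0, 0, 0], 1], [[0, 0, 0.01], [0, 0, 0], 1], [[0, 0, 0.005], [0, 0, 0], 1], [[0, 0, 0], [0, 0, 0], 1], [[0, 0, 0], [0, 0, 0], 1], [[0, 0, 0], [0, 0, 0], 1]]}}

```text
t: 12.82
ee_pos: [660.5, -63.9, 78.1]
orientation: [2.225, 2.217, 0.001]
ft_force: [0.1, 0.0, -1.4]
width: 51.6
```

{"name": "carry_out", "arguments": {"rows": [[[0, 0, 0.002], [0, 0, 0], 1], [[0, 0, 0.002], [0, 0, 0], 1], [[0, 0, 0.001], [0, 0, 0], 1], [[0, 0, 0.001], [0, 0, 0], 1], [[0, 0, 0], [0, 0, 0], 1], [[0, 0, 0], [0, 0, 0], 1]]}}

```text
t: 13.32
ee_pos: [660.2, -63.8, 71.9]
orientation: [2.225, 2.217, 0.0]
ft_force: [-0.6, -0.2, 0.5]
width: 51.6
```

{"name": "carry_out", "arguments": {"rows": [[[0, 0, 0.001], [0, 0, 0], 1], [[0, 0, 0], [0, 0, 0], 1], [[0, 0, 0], [0, 0, 0], 1]]}}

```text
t: 13.57
ee_pos: [660.3, -63.8, 71.8]
orientation: [2.225, 2.217, 0.0]
ft_force: [-2.5, 0.9, 8.9]
width: 51.2
```

{"name": "carry_out", "arguments": {"rows": [[[0, 0, 0], [0, 0, 0], 0.3], [[0, 0, 0], [0, 0, 0], 0.3], [[0, 0, 0], [0, 0, 0], 0.2], [[0, 0, 0], [0, 0, 0], 0.1], [[0, 0, 0], [0, 0, 0], 0], [[0, 0, 0], [0, 0, 0], 0], [[0, 0, -0.02], [0, 0, 0], 0], [[0, 0, -0.035], [0, 0, 0], 0], [[0, 0, -0.035], [0, 0, 0], 0], [[0, 0, -0.03], [0, 0, 0], 0]]}}

```text
t: 14.4
ee_pos: [660.3, -63.9, 192.5]
orientation: [2.225, 2.217, 0.0]
ft_force: [0.3, -0.1, 0.2]
width: 88.1
```

{"name": "carry_out", "arguments": {"rows": [[[0.015, -0.012, 0], [0, 0, 0], 0], [[0.03, -0.022, 0], [0, 0, 0], 0], [[0.03, -0.022, 0], [0, 0, 0], 0], [[0.03, -0.022, 0], [0, 0, 0], 0], [[0.025, -0.022, 0], [0, 0, 0], 0], [[0.015, -0.011, 0], [0, 0, 0], 0], [[0, 0, 0], [0, 0, 0], 0], [[0, 0, 0], [0, 0, 0], 0], [[0, 0, 0], [0, 0, 0], 0]]}}

```text
t: 15.15
ee_pos: [550.5, 81.2, 190.9]
orientation: [2.225, 2.217, 0.001]
ft_force: [-0.5, 0.1, -0.1]
width: 87.6
```

```bash
python3 snap.py 4
```

```text
15.25 [550.6  80.7 190.7] [ 0.3 -0.5  0.1] 87.6
```

View pics/both4.png

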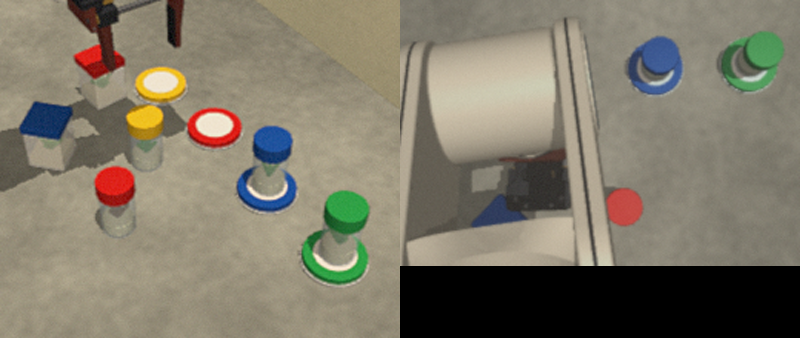

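Blue also stands on its stand. At the yellow stand, the red box's corner would be close to a fully opened finger, so I'll go in along x and then y, and open only partly there.

{"name": "carry_out", "arguments": {"rows": [[[0, -0.0015, 0.015], [0, 0, 0], 0], [[0, 0, 0.03], [0, 0, 0], 0], [[0, 0, 0.035], [0, 0, 0], 0], [[0, 0, 0.03], [0, 0, 0], 0], [[0, 0, 0.015], [0, 0, 0], 0], [[0, 0, 0.008], [0, 0, 0], 0], [[0, 0, 0], [0, 0, 0], 0], [[0, 0, 0], [0, 0, 0], 0], [[0, 0, 0], [0, 0, 0], 0]]}}

```text
t: 16.0
ee_pos: [549.3, 81.4, 58.8]
orientation: [2.225, 2.216, 0.003]
ft_force: [-0.4, 0.4, -0.7]
width: 87.8
```

{"name": "carry_out", "arguments": {"rows": [[[0, 0, 0], [0, 0, 0], 1], [[0, 0, 0], [0, 0, 0], 1], [[0, 0, 0], [0, 0, 0], 1], [[0, 0, 0], [0, 0, 0], 1], [[0, 0, 0], [0, 0, 0], 1], [[0, 0, 0], [0, 0, 0], 1], [[0, 0, 0], [0, 0, 0], 1], [[0, 0, 0], [0, 0, 0], 1], [[0, 0, 0], [0, 0, 0], 1]]}}

```text
t: 16.75
ee_pos: [548.2, 81.6, 57.8]
orientation: [2.225, 2.217, 0.0]
ft_force: [0.6, 0.8, 3.4]
width: 51.7
```

```bash
python3 - <<'E'
from h import *
im=cv2.imread("pics/top0.png")[:,:,::-1].copy();m=masks(im)['red'].astype(np.uint8)
n,l,s,ce=cv2.connectedComponentsWithStats(m);i=min(range(1,n),key=lambda i:np.hypot(*(ce[i]-(215,199))))
c,_=cv2.findContours((l==i).astype(np.uint8),0,1)
for p in cv2.boxPoints(cv2.minAreaRect(c[0])): print(plane('top',p,80).round(1))
for tag,n in (('3','top'),('4','top'),('4','side')):
    mm=masks(cv2.imread(f"pics/{n}{tag}_raw.png")[:,:,::-1].copy())
    print(tag,n,blobs(cv2.imread(f"pics/{n}{tag}_raw.png")[:,:,::-1].copy(),ROI[n],40))
E
```

```text
[592.4 285.5  80. ]
[597.3 224.1  80. ]
[536.9 217.7  80. ]
[531.9 278.6  80. ]
3 top {'red': [([297.6, 153.6], 534, [280, 136, 36, 36]), ([215.3, 199.2], 825, [200, 184, 31, 31]), ([340.6, 249.5], 497, [329, 237, 25, 26])], 'yellow': [([238.7, 162.3], 532, [221, 144, 36, 37]), ([296.4, 204.3], 495, [284, 192, 26, 25])], 'green': [], 'blue': [([352.5, 153.1], 212, [345, 138, 22, 35]), ([257.5, 260.8], 802, [239, 242, 38, 39])], 'white': [([374.0, 186.4], 450, [367, 127, 14, 120]), ([382.3, 226.1], 890, [372, 128, 19, 172]), ([425.8, 162.9], 3236, [390, 132, 70, 63]), ([297.3, 153.1], 438, [286, 142, 24, 23]), ([357.3, 153.4], 221, [350, 144, 15, 22]), ([238.1, 161.9], 424, [227, 151, 23, 23]), ([365.9, 277.8], 352, [359, 249, 14, 51]), ([395.8, 257.0], 167, [387, 251, 20, 15])]}
4 top {'red': [([340.9, 249.5], 501, [329, 237, 25, 26])], 'yellow': [], 'green': [([431.2, 148.7], 725, [408, 132, 40, 39])], 'blue': [([363.4, 152.6], 787, [345, 135, 35, 39]), ([254.9, 254.4], 299, [239, 243, 34, 20])], 'white': [([252.1, 171.9], 3408, [210, 141, 84, 61]), ([295.5, 270.6], 385, [280, 257, 27, 28]), ([327.7, 283.9], 263, [322, 262, 13, 38]), ([315.0, 285.4], 213, [310, 266, 11, 34])]}
4 side {'red': [([273.5, 124.4], 573, [258, 100, 33, 41]), ([325.2, 109.4], 50, [324, 100, 4, 20]), ([348.9, 173.7], 438, [331, 160, 36, 27]), ([284.2, 210.8], 579, [271, 198, 27, 27])], 'yellow': [([314.2, 145.5], 380, [298, 133, 33, 24]), ([303.8, 168.9], 480, [292, 158, 25, 23])], 'green': [([434.6, 227.6], 640, [421, 214, 29, 28]), ([426.2, 261.3], 508, [406, 240, 43, 35])], 'blue': [([239.7, 167.9], 573, [223, 156, 34, 25]), ([386.6, 183.6], 498, [375, 172, 25, 24]), ([382.4, 216.5], 386, [364, 200, 39, 27])], 'white': [([313.8, 142.9], 201, [304, 137, 21, 13]), ([348.8, 170.7], 254, [338, 164, 23, 15]), ([384.2, 215.9], 70, [371, 209, 26, 11]), ([428.1, 261.1], 88, [414, 255, 28, 11])]}
```

{"name": "carry_out", "arguments": {"rows": [[[0, 0, -0.01], [0, 0, 0], 1], [[0, 0, -0.02], [0, 0, 0], 1], [[0, 0, -0.02], [0, 0, 0], 1], [[0, 0.01, -0.01], [0, 0, 0], 1], [[0, 0.02, 0], [0, 0, 0], 1], [[0, 0.03, 0], [0, 0, 0], 1], [[0, 0.03, 0], [0, 0, 0], 1], [[0.005, 0.0165, 0], [0, 0, 0], 1], [[0.02, 0, 0], [0, 0, 0], 1], [[0.03, 0, 0], [0, 0, 0], 1], [[0.03, 0, 0], [0, 0, 0], 1], [[0.03, 0, 0], [0, 0, 0], 1]]}}

```text
t: 17.75
ee_pos: [654.7, 197.0, 117.7]
orientation: [-2.226, -2.216, 0.001]
ft_force: [0.1, -0.4, -2.1]
width: 51.7
```

{"name": "carry_out", "arguments": {"rows": [[[0.015, 0, 0], [0, 0, 0], 1], [[0.0075, 0, 0], [0, 0, 0], 1], [[0, 0, 0], [0, 0, 0], 1], [[0, 0, 0], [0, 0, 0], 1], [[0, 0, 0], [0, 0, 0], 1], [[0, 0, 0], [0, 0, 0], 1]]}}

```text
t: 18.25
ee_pos: [655.2, 217.2, 117.7]
orientation: [-2.227, -2.216, 0.001]
ft_force: [0.7, -0.4, -2.0]
width: 51.5
```

```bash
python3 - <<'E'
from h import *
for nm,s,z in (('green',(434.6,227.6),92),('blue',(386.6,183.6),92),('spotg',(427.3,254.3),14),('spotb',(383.3,210.4),14),('rimg',(427.1,256.4),7),('rimb',(382.9,212),7)): print(nm,plane('side',s,z))
E
```

```text
green [ 660.62813878 -209.94886631   92.        ]
blue [658.56709056 -67.70473489  92.        ]
spotg [ 658.39380026 -209.53935799   14.        ]
spotb [657.56818485 -68.22863949  14.        ]
rimg [ 659.10838027 -209.66765582    7.        ]
rimb [658.4478838  -66.55613453   7.        ]
```

Green and blue sit within about 2 mm of their spots. Now I lower yellow.

{"name": "carry_out", "arguments": {"rows": [[[0.001, 0, 0.01], [0, 0, 0], 1], [[0, 0, 0.015], [0, 0, 0], 1], [[0, 0, 0.01], [0, 0, 0], 1], [[0, 0, 0.005], [0, 0, 0], 1], [[0, 0, 0], [0, 0, 0], 1], [[0, 0, 0], [0, 0, 0], 1], [[0, 0, 0], [0, 0, 0], 1]]}}

```text
t: 18.83
ee_pos: [655.4, 219.8, 77.8]
orientation: [2.225, 2.217, 0.0]
ft_force: [0.2, -0.9, -1.5]
width: 51.1
```

{"name": "carry_out", "arguments": {"rows": [[[0, 0, 0.002], [0, 0, 0], 1], [[0, 0, 0.002], [0, 0, 0], 1], [[0, 0, 0.001], [0, 0, 0], 1], [[0, 0, 0.001], [0, 0, 0], 1], [[0, 0, 0], [0, 0, 0], 1], [[0, 0, 0], [0, 0, 0], 1]]}}

```text
t: 19.33
ee_pos: [655.2, 219.8, 71.9]
orientation: [2.225, 2.217, 0.0]
ft_force: [-0.9, -0.1, 0.5]
width: 51.0
```

{"name": "carry_out", "arguments": {"rows": [[[0, 0, 0.001], [0, 0, 0], 1], [[0, 0, 0], [0, 0, 0], 1], [[0, 0, 0], [0, 0, 0], 1], [[0, 0, 0], [0, 0, 0], 0.3], [[0, 0, 0], [0, 0, 0], 0.3], [[0, 0, 0], [0, 0, 0], 0.3], [[0, 0, 0], [0, 0, 0], 0.3], [[0, 0, 0], [0, 0, 0], 0.3]]}}

```text
t: 20.0
ee_pos: [655.1, 219.7, 70.5]
orientation: [-2.225, -2.217, 0.0]
ft_force: [0.1, 0.8, -1.0]
width: 61.7
```

{"name": "carry_out", "arguments": {"rows": [[[0, 0, -0.015], [0, 0, 0], 0.3], [[0, 0, -0.03], [0, 0, 0], 0.3], [[0, 0, -0.035], [0, 0, 0], 0.3], [[0, 0, -0.04], [0, 0, 0], 0.3], [[-0.02, -0.018, 0], [0, 0, 0], 0], [[-0.03, -0.027, 0], [0, 0, 0], 0], [[-0.03, -0.027, 0], [0, 0, 0], 0], [[-0.03, -0.027, 0], [0, 0, 0], 0], [[-0.03, -0.027, 0], [0, 0, 0], 0], [[-0.03, -0.026, 0], [0, 0, 0], 0], [[-0.03, -0.026, 0], [0, 0, 0], 0], [[-0.0275, -0.024, 0], [0, 0, 0], 0]]}}

```text
t: 21.0
ee_pos: [450.8, -8.3, 191.7]
orientation: [2.224, 2.217, 0.001]
ft_force: [-0.2, -0.4, 0.3]
width: 87.9
```

{"name": "carry_out", "arguments": {"rows": [[[0, 0, 0], [0, 0, 0], 0], [[0, 0, 0], [0, 0, 0], 0], [[0, 0, 0], [0, 0, 0], 0], [[0, 0, 0], [0, 0, 0], 0]]}}

```text
t: 21.33
ee_pos: [453.7, -6.6, 191.4]
orientation: [2.224, 2.217, 0.002]
ft_force: [0.8, 0.0, -0.6]
width: 87.6
```

```bash
python3 snap.py 5;python3 - <<'E'
from h import *
im={n:cv2.imread(f"pics/{n}5_raw.png")[:,:,::-1].copy() for n in ROI}
for n in ROI: b=blobs(im[n],ROI[n],40);print(n,b['yellow'],b['red'])
E
```

```text
21.4333 [453.3  -6.3 190.9] [-0.6 -0.   0.8] 87.7
side [([295.8, 103.4], 57, [289, 100, 16, 9]), ([320.7, 148.4], 209, [307, 135, 24, 22])] [([265.8, 109.7], 564, [245, 100, 45, 24]), ([323.6, 114.8], 64, [320, 109, 9, 16]), ([274.5, 128.5], 154, [261, 122, 28, 13]), ([304.4, 139.5], 133, [298, 127, 11, 33]), ([278.8, 136.0], 55, [269, 131, 22, 11]), ([235.8, 145.4], 93, [225, 135, 18, 22]), ([253.2, 164.2], 140, [247, 151, 12, 29]), ([349.0, 173.7], 433, [332, 160, 35, 26]), ([284.3, 210.8], 592, [271, 198, 27, 27])]
top [([234.6, 159.2], 925, [216, 142, 41, 39])] [([297.6, 153.6], 534, [280, 136, 36, 36]), ([215.2, 199.2], 826, [200, 184, 31, 31])]
```

View pics/both5.png

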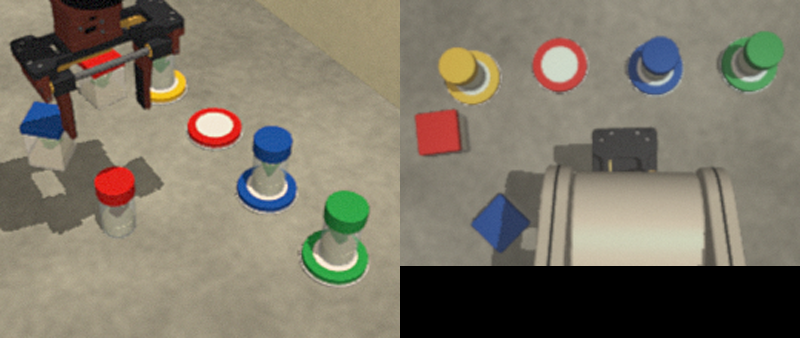

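Yellow stands upright on its stand (top crop 460,65) and the boxes haven't moved, so red can go now.

{"name": "carry_out", "arguments": {"rows": [[[-0.0012, 0, 0.015], [0, 0, 0], 0], [[0, 0, 0.03], [0, 0, 0], 0], [[0, 0, 0.035], [0, 0, 0], 0], [[0, 0, 0.03], [0, 0, 0], 0], [[0, 0, 0.015], [0, 0, 0], 0], [[0, 0, 0.008], [0, 0, 0], 0], [[0, 0, 0], [0, 0, 0], 0], [[0, 0, 0], [0, 0, 0], 0], [[0, 0, 0], [0, 0, 0], 0]]}}

```text
t: 22.18
ee_pos: [453.3, -8.1, 58.6]
orientation: [2.224, 2.217, 0.002]
ft_force: [0.3, -0.0, 0.0]
width: 87.6
```

{"name": "carry_out", "arguments": {"rows": [[[0, 0, 0], [0, 0, 0], 1], [[0, 0, 0], [0, 0, 0], 1], [[0, 0, 0], [0, 0, 0], 1], [[0, 0, 0], [0, 0, 0], 1], [[0, 0, 0], [0, 0, 0], 1], [[0, 0, 0], [0, 0, 0], 1], [[0, 0, 0], [0, 0, 0], 1], [[0, 0, 0], [0, 0, 0], 1], [[0, 0, 0], [0, 0, 0], 1]]}}

```text
t: 22.93
ee_pos: [452.5, -8.3, 57.8]
orientation: [2.225, 2.217, 0.0]
ft_force: [0.2, -0.1, 3.6]
width: 51.4
```

{"name": "carry_out", "arguments": {"rows": [[[0, 0, -0.01], [0, 0, 0], 1], [[0, 0, -0.02], [0, 0, 0], 1], [[0, 0, -0.02], [0, 0, 0], 1], [[0.005, 0.01, -0.01], [0, 0, 0], 1], [[0.01, 0.025, 0], [0, 0, 0], 1], [[0.014, 0.033, 0], [0, 0, 0], 1], [[0.014, 0.033, 0], [0, 0, 0], 1], [[0.014, 0.033, 0], [0, 0, 0], 1], [[0.014, 0.033, 0], [0, 0, 0], 1], [[0.0105, 0.028, 0], [0, 0, 0], 1], [[0.006, 0.016, 0], [0, 0, 0], 1], [[0.0028, 0.0065, 0], [0, 0, 0], 1]]}}

```text
t: 23.93
ee_pos: [672.2, 82.3, 117.9]
orientation: [2.224, 2.218, 0.002]
ft_force: [-0.1, 0.5, -1.9]
width: 51.6
```

{"name": "carry_out", "arguments": {"rows": [[[0, 0, 0], [0, 0, 0], 1], [[0, 0, 0], [0, 0, 0], 1], [[0, 0, 0], [0, 0, 0], 1], [[0, 0, 0.01], [0, 0, 0], 1], [[0, 0, 0.015], [0, 0, 0], 1], [[0, 0, 0.01], [0, 0, 0], 1], [[0, 0, 0.004], [0, 0, 0], 1], [[0, 0, 0], [0, 0, 0], 1], [[0, 0, 0], [0, 0, 0], 1], [[0, 0, 0], [0, 0, 0], 1]]}}

```text
t: 24.77
ee_pos: [670.4, 81.3, 78.8]
orientation: [2.225, 2.217, 0.0]
ft_force: [0.3, 0.2, -1.4]
width: 51.6
```

{"name": "carry_out", "arguments": {"rows": [[[0.001, 0, 0.002], [0, 0, 0], 1], [[0, 0, 0.002], [0, 0, 0], 1], [[0, 0, 0.002], [0, 0, 0], 1], [[0, 0, 0.001], [0, 0, 0], 1], [[0, 0, 0], [0, 0, 0], 1], [[0, 0, 0], [0, 0, 0], 1]]}}

```text
t: 25.27
ee_pos: [670.2, 82.3, 71.9]
orientation: [2.225, 2.217, 0.0]
ft_force: [-0.1, -0.1, 1.3]
width: 51.4
```

{"name": "carry_out", "arguments": {"rows": [[[0, 0, 0.001], [0, 0, 0], 1], [[0, 0, 0], [0, 0, 0], 1], [[0, 0, 0], [0, 0, 0], 1]]}}

```text
t: 25.52
ee_pos: [670.3, 82.3, 71.8]
orientation: [2.225, 2.217, 0.0]
ft_force: [-3.3, -0.9, 8.4]
width: 51.3
```

{"name": "carry_out", "arguments": {"rows": [[[0, 0, 0], [0, 0, 0], 0.3], [[0, 0, 0], [0, 0, 0], 0.3], [[0, 0, 0], [0, 0, 0], 0.2], [[0, 0, 0], [0, 0, 0], 0.1], [[0, 0, 0], [0, 0, 0], 0], [[0, 0, 0], [0, 0, 0], 0], [[0, 0, -0.02], [0, 0, 0], 0], [[0, 0, -0.035], [0, 0, 0], 0], [[0, 0, -0.035], [0, 0, 0], 0], [[0, 0, -0.03], [0, 0, 0], 0]]}}

```text
t: 26.35
ee_pos: [670.3, 82.3, 192.5]
orientation: [2.225, 2.217, 0.001]
ft_force: [1.1, 0.4, -0.6]
width: 87.7
```

{"name": "carry_out", "arguments": {"rows": [[[-0.01, -0.02, 0], [0, 0, 0], 0], [[-0.03, -0.02, 0], [0, 0, 0], 0], [[-0.03, -0.02, 0], [0, 0, 0], 0], [[-0.03, -0.02, 0], [0, 0, 0], 0], [[-0.03, -0.02, 0], [0, 0, 0], 0], [[-0.03, -0.02, 0], [0, 0, 0], 0], [[-0.03, -0.02, 0], [0, 0, 0], 0], [[-0.03, -0.03, 0], [0, 0, 0], 0], [[-0.03, -0.03, 0], [0, 0, 0], 0], [[-0.02, -0.02, 0], [0, 0, 0], 0], [[-0.01, -0.01, 0], [0, 0, 0], 0], [[0, 0, 0], [0, 0, 0], 0]]}}

```text
t: 27.35
ee_pos: [438.1, -197.4, 190.8]
orientation: [-2.229, -2.214, 0.001]
ft_force: [-0.2, 0.7, -0.3]
width: 87.7
```

{"name": "carry_out", "arguments": {"rows": [[[-0.03, 0, 0], [0, 0, 0], 0], [[-0.03, 0, 0], [0, 0, 0], 0], [[-0.03, 0, 0], [0, 0, 0], 0], [[0, 0, 0], [0, 0, 0], 0], [[0, 0, 0], [0, 0, 0], 0], [[0, 0, 0], [0, 0, 0], 0]]}}

```text
t: 27.85
ee_pos: [440.0, -284.9, 190.4]
orientation: [-2.225, -2.217, -0.0]
ft_force: [0.5, 0.1, 0.3]
width: 87.9
```

```bash
python3 snap.py 6;python3 - <<'E'
from h import *
im={n:cv2.imread(f"pics/{n}6_raw.png")[:,:,::-1].copy() for n in ROI}
for n in ROI:
    print(n)
    for c,b in blobs(im[n],ROI[n],40).items():
        if c!='white': print(c,b)
E
```

```text
27.95 [ 440.  -284.5  190.5] [ 0.7  0.4 -0.6] 87.7
side
red [([274.2, 128.6], 494, [258, 117, 33, 25]), ([334.2, 173.1], 65, [332, 165, 6, 17]), ([354.6, 220.9], 1259, [328, 187, 68, 59]), ([429.1, 223.8], 66, [424, 216, 13, 18]), ([393.0, 233.4], 51, [388, 230, 12, 8]), ([397.1, 252.8], 103, [393, 240, 11, 29]), ([329.0, 282.4], 276, [308, 262, 33, 38])]
yellow [([312.1, 148.8], 274, [298, 136, 33, 21])]
green [([438.5, 229.8], 411, [424, 215, 26, 27]), ([426.1, 261.2], 510, [406, 240, 43, 35])]
blue [([239.5, 167.9], 580, [223, 156, 34, 25])]
top
red [([296.1, 150.6], 899, [280, 132, 36, 40]), ([215.2, 199.2], 826, [200, 184, 31, 31])]
yellow [([234.6, 159.1], 923, [216, 142, 41, 39])]
green [([431.4, 148.8], 716, [408, 132, 40, 39])]
blue [([363.4, 152.6], 786, [345, 135, 35, 39]), ([257.4, 260.8], 799, [239, 242, 38, 39])]
```

View pics/both6.png

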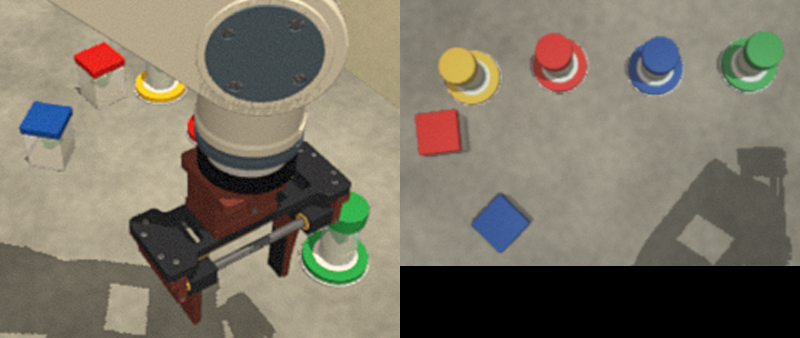

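The top view shows all four jars on stands of their own colour. I'm clearing the arm away for an unobstructed final check.

{"name": "carry_out", "arguments": {"rows": [[[0.02, 0, 0], [0, 0, 0], 0], [[0.035, 0, 0], [0, 0, 0], 0], [[0.035, 0, 0], [0, 0, 0], 0], [[0.035, 0, 0], [0, 0, 0], 0], [[0.035, 0, 0], [0, 0, 0], 0], [[0.035, 0, 0], [0, 0, 0], 0], [[0.035, 0, 0], [0, 0, 0], 0], [[0.035, 0, 0], [0, 0, 0], 0], [[0.035, 0, 0], [0, 0, 0], 0], [[0.035, 0, 0], [0, 0, 0], 0], [[0.035, 0, 0], [0, 0, 0], 0], [[0.035, 0, 0], [0, 0, 0], 0]]}}

```text
t: 28.95
ee_pos: [440.3, 121.8, 190.9]
orientation: [2.224, 2.219, 0.0]
ft_force: [0.2, 0.6, 0.8]
width: 87.8
```

{"name": "carry_out", "arguments": {"rows": [[[0.035, -0.01, 0], [0, 0, 0], 0], [[0.035, -0.01, 0], [0, 0, 0], 0], [[0.035, -0.01, 0], [0, 0, 0], 0], [[0.035, -0.01, 0], [0, 0, 0], 0], [[0.035, -0.01, 0], [0, 0, 0], 0], [[0.035, -0.01, 0], [0, 0, 0], 0], [[0.035, -0.01, 0], [0, 0, 0], 0], [[0.035, -0.01, 0], [0, 0, 0], 0], [[0.03, -0.01, 0], [0, 0, 0], 0], [[0.02, 0, 0], [0, 0, 0], 0], [[0, 0, 0], [0, 0, 0], 0], [[0, 0, 0], [0, 0, 0], 0]]}}

```text
t: 29.95
ee_pos: [351.1, 450.2, 190.4]
orientation: [2.222, 2.221, -0.001]
ft_force: [-0.7, -0.3, 0.3]
width: 87.5
```

```bash
python3 snap.py 7;python3 - <<'E'
from h import *
im={n:cv2.imread(f"pics/{n}7_raw.png")[:,:,::-1].copy() for n in ROI}
b=blobs(im['side'],ROI['side'],40)
for c in b:
    if c!='white': print(c,b[c])
g=cv2.resize(cv2.cvtColor(im['top'][120:190,200:460],cv2.COLOR_RGB2GRAY),None,fx=4,fy=4,interpolation=cv2.INTER_CUBIC)
sp={'green':(658.4,-209.5),'blue':(657.6,-68.2),'yellow':(652,213.9),'red':(667.1,78.7)}
for c in sp:
    for q in b[c]: 
        p=plane('side',q[0],92)[:2]-sp[c]
        if np.hypot(*p)<20: print(c,'lid minus spot (side)',p.round(1),q)
E
```

```text
30.05 [351.7 448.5 190.4] [ 0.3 -1.  -0.3] 87.6
red [([274.2, 128.6], 493, [258, 117, 33, 24]), ([350.1, 144.2], 432, [339, 134, 23, 22]), ([348.8, 175.9], 367, [332, 162, 35, 24])]
yellow [([313.4, 117.0], 374, [303, 107, 22, 21]), ([314.1, 147.4], 322, [298, 135, 33, 22])]
green [([434.6, 227.6], 644, [421, 214, 29, 28]), ([426.2, 261.3], 508, [406, 241, 43, 34])]
blue [([239.5, 167.9], 579, [223, 156, 34, 25]), ([386.6, 183.6], 499, [375, 172, 25, 24]), ([382.5, 216.5], 385, [364, 200, 39, 27])]
green lid minus spot (side) [ 2.2 -0.4] ([434.6, 227.6], 644, [421, 214, 29, 28])
blue lid minus spot (side) [1.  0.5] ([386.6, 183.6], 499, [375, 172, 25, 24])
yellow lid minus spot (side) [1.4 0.4] ([313.4, 117.0], 374, [303, 107, 22, 21])
red lid minus spot (side) [1.4 0.5] ([350.1, 144.2], 432, [339, 134, 23, 22])
```

View pics/both7.png

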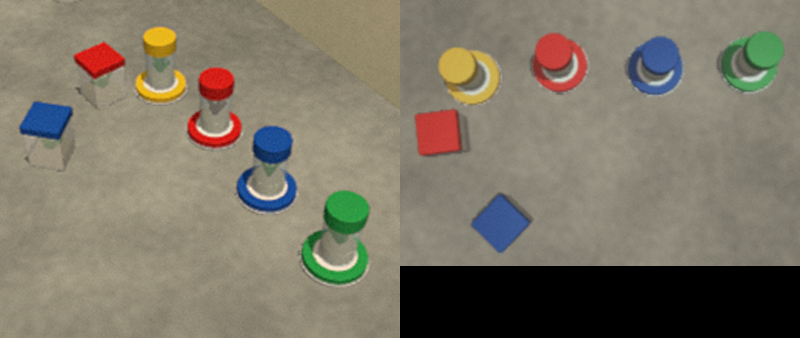

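All four jars stand upright on their matching stands with offsets of about 2 mm or less. The boxes haven't moved, so I'm handing in.

```bash
python3 -c "
from workcell import close_job
print(close_job())"
```

```text
the job is handed in; nothing more can be done
None
```

All four jars now stand upright on the stands of their own colour, and the job was handed in at about 30 s. I placed green, blue and yellow first. Red went last, only after the other three stood released.

I gripped each jar by its lid and lowered it until the force reading showed contact, with fingertips about 72 mm up as computed. At the yellow stand I opened the fingers only partly, because the red box was close.

- **Centring:** in the last side picture the lids sit 1 to 2 mm from the middle of their white spots. Green is furthest off, at 2.2 mm.
- **Boxes:** both lids show at the same pixels as at the start, so neither box has moved.
- **Forces and contact:** the highest force I read was about 9 N, while setting the jars down. The arm was clear of everything at the end.
- **Disagreement:** heights measured from the two views came out 2 to 5 mm below the stated ones. The side view alone also put points 1 to 4 mm away from the top view. I used the top and two-view positions, which matched the robot's own readings, and the contact heights agreed with the stated 14 mm stands.

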